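Make up two phone repair kits

TASK

Make up two repair kits from the things on the bench: the screen kit in the yellow tray gets the red screen puller and the white pot, and the charging-port kit in the green tray gets the orange pot, the white cube charger and the solder spool, everything flat on the floor of its tray and the same way up as now. The white pot is nested in the orange one: take it out by itself, leaving the orange pot standing on the bench until its turn. Leave the dish of screws where it is.

Things in the scene. Friction and masses are not known exactly. Their poses are not given: they have to be found in the camera images.
- yellow_tray: shallow yellow tray, 138 (its x) x 88 (its y) x 12 high, fixed to the bench on a thin pad that lifts its underside 3 mm; origin at the centre of its underside, z up; floor 2 thick, about 130 x 76 flat inside; the rim is 12 above its underside
- green_tray: shallow green tray, 206 (its x) x 100 (its y) x 14 high, fixed to the bench on a thin pad that lifts its underside 3 mm; origin at the centre of its underside, z up; walls and floor 4 thick, inside 198 x 92; its rim bead tops out about 16 above its underside
- white_pot: small round white screw pot, open at the top, 42 high, outside diameter 34 at the foot and 39 at the rim, wall 3; 30 g; origin at the centre of its underside, z up. It starts loosely nested upright in the orange pot, its foot on that pot's floor, so that its upper 15 mm stand clear of the orange rim (from 30 to 45 above the bench); grip it there across the outside
- orange_pot: round orange screw pot, open at the top, 30 high, outside diameter 50 at the foot and 54 at the rim, wall 4, floor 3 thick; about 60 g; origin at the centre of its underside, z up. It shows as an orange ring round the white pot at the start
- screen_puller: red rubber-look suction cup (rigid) standing on its mouth, a cone 54 across at the foot that narrows to a straight round dark red grip collar on its middle, 21 across, clear from 14 to 27 high, and a thin wire pull ring above that (to 36; the ring offers no grip); 31 g; origin at the centre of its underside, z up. Grip the collar from above
- charger: white plug-in cube charger, prongs level, 46 (its x) x 28 (its y) x 28 high: the cube runs from x = -22 to x = 8, and two thin prongs stick out level to x = 23; 40 g; origin at the centre of the underside of this whole length, z up. Grip the cube across its y, about x = -7
- solder_spool: solder spool with blue flanges and a light core, lying on one flange with its axis upright: flanges 55 across and 3 thick, at the bottom and from 27 to 30 high, core 46 across; 100 to 200 g; origin at the centre of its underside, z up
- screw_dish: round pressed metal dish with small screws, 73 across, 13 high; it stays where it is; origin at the centre of its underside
Mind the look-alikes: they are no part of the job. Several things have the shape of the solder_spool; the one meant has the colours described above.

How it is judged (in metres and radians):
At the end, for the whole second after the job is handed in: The white pot and the screen puller stand in the yellow tray, and the orange pot, the charger and the solder spool in the green tray, each upright (within 0.12 rad), its underside on the tray's floor (less than 8 mm above the tray's underside), its centre within the tray's inner area, and at rest (x of white_pot in the frame of yellow_tray between -0.06 and 0.06 m and y of white_pot in the frame of yellow_tray between -0.036 and 0.036 m and z of each of white_pot, screen_puller in the frame of yellow_tray below 0.008 m and angle between each of white_pot, screen_puller, orange_pot, charger, solder_spool's own z axis and vertical below 0.12 rad and linear speed of each of white_pot, screen_puller, orange_pot, charger, solder_spool below 0.02 m/s and x of screen_puller in the frame of yellow_tray between -0.06 and 0.06 m and y of screen_puller in the frame of yellow_tray between -0.036 and 0.036 m and x of orange_pot in the frame of green_tray between -0.095 and 0.095 m and y of orange_pot in the frame of green_tray between -0.042 and 0.042 m and z of each of orange_pot, charger, solder_spool in the frame of green_tray below 0.008 m and x of charger in the frame of green_tray between -0.095 and 0.095 m and y of charger in the frame of green_tray between -0.042 and 0.042 m and x of solder_spool in the frame of green_tray between -0.095 and 0.095 m and y of solder_spool in the frame of green_tray between -0.042 and 0.042 m); the robot touches nothing.
It fails at once if the orange pot is lifted more than 8 mm off the bench with the white pot still in it (height (world z) of orange_pot above 0.008 m and horizontal distance between white_pot and orange_pot below 0.012 m and distance between white_pot and orange_pot below 0.03 m).
It fails at once if the orange pot is shoved more than 40 mm with the white pot still in it (distance of orange_pot from where it was at the start of the episode above 0.04 m and horizontal distance between white_pot and orange_pot below 0.012 m and distance between white_pot and orange_pot below 0.03 m).
It fails at once if the dish of screws is moved more than 25 mm (distance of screw_dish from where it was at the start of the episode above 0.025 m).
It also fails if it takes over 112 s, if anything falls off the work surface, if the arm or the gripper's body presses on something with over 40 N, if the wrist force passes 120 N, or if a joint passes its speed limit or range.

ROBOT

A 6-joint arm with a two-finger parallel gripper is mounted at the origin on a cart in front of the work surface, level with it; the furniture and walls round the work are solid. World frame = base frame: x ahead of the robot, y to its left, z up, the work surface at z = 0. Lengths are in mm, angles in rad, forces in N, time in s.
With the tool pointing down it reaches from about 375 to 925 mm from the base axis. Payload 5.7 kg.
Tool frame: the origin (TCP) lies midway between the tips of the shut fingers; the grasp point (between the pads) lies 19 mm behind it (env.pinch_z is the distance from the TCP to the grasp point, in mm); z points along the fingers, y is the line along which they close (so a half turn about z gives the same grasp; the last joint's range is limited). The gripper opens to 88 mm and grips with 3 to 60 N. Pads are 20 mm wide; open, the fingers measure 115 mm over their backs; the gripper's body (75 mm by 178 mm) begins 61 mm behind the grasp point.
Start: joints at [-1.46, 0.359, 1.51, -0, 1.272, -0.115], TCP at [134.319, -584.74, 222.623] pointing down, gripper open.
Joint ranges: [-2.97, 2.97], [-1.01, 2.36], [0.21, 2.38], [-0.96, 4.11], [0.2, 2.71], [-2.98, 2.98]. Speed limits (rad/s): [2.39, 2.39, 3.14, 3.14, 3.14, 3.14].

INTERFACE

Orientations are given as [roll, pitch, yaw] about the fixed x, y, z axes, in that order (R = Rz(yaw) Ry(pitch) Rx(roll)).
In Python, from rig import monitor, eyes, env, finder gives the robot as it stands.
- The arm moves only by the tool move_arm, never from a script. Its argument "plan" is a list of rows, each an object of numbers: "tx", "ty", "tz": the shift along the tool's x, y, z in units of 400 mm (1.0 is 400 mm); "rx", "ry", "rz": the turn, a rotation vector about the tool's x, y, z in units of 0.08 rad (1.0 is 0.08 rad). A call has 1 to 20 rows; each row shifts and turns the commanded pose from where the row before left it, along the tool's axes as they then stand; what a row does not reach is not made up. A row lasts 1/8 s, in which the tool goes at most 62.5 mm and 10.7 degrees, less where a joint would pass 70% of its speed; a pose out of reach is approached as far as the arm can. A call with a number of a shift or a turn outside -1 to 1 is refused whole. A call with a gripper value outside its range is refused whole. "jaw" is the closure, from 0 (fully open) to 1 (shut), set as the call begins (left out, the last holds). The fingers move at their own pace and stop on an object; "squeeze" is the grip in N (left out, the last holds). Time passes only in rows, so rows that do not move let the fingers close. It gives the time, the measured TCP pose, the force, the opening and the grip force at its end, in the units of the state.
- monitor.observe(): the state, without advancing time (a new reading comes with each control period).
- eyes.camera(name): name is "scene" or "top"; returns the picture (480x640x3 uint8, red, green, blue); there is no depth.
- eyes.camera_info(name): a dict with "fx", "fy", "cx", "cy" (pixels), "distortion" ([k1, k2, p1, p2, k3] as OpenCV has them; the pictures are not rectified), "T" (4x4, takes a point from camera to world coordinates). Camera axes: x right, y down, z forward; pixel columns grow to the right and rows downward; lengths in mm; the calibration is good to about 2 mm. A picture is of the moment at which its call begins. camera_info takes no time and is no camera call.
- env.sign_off(): hands the job in; it is judged then, once.
Trained networks look in the newest picture that a camera, given by its name, has taken for a name from the list of things; names that differ only in an ending like _2 or _b are one class to them, and where a whole thing is asked for, a point or a joint stands for the part that bears it (a point fixed in the world has none). Each returns a list of dicts, best first, with "p" (0 to 1); they miss things now and then, are a little off and sometimes report something else, mostly with a low value. They report only what shows in the picture. A call takes as long as a camera call. They do not tell look-alikes from the thing itself.
- finder.search_frame(camera, label): "point" ([row, column] in pixels, amid what is visible of it).
The state is a dict: "t": time; "joint_positions": joint angles; "joint_vel": joint speeds; "tau": joint torques, N m; "position": TCP position; "tcp_rot": TCP orientation; "force": force on the tool from outside, world axes, zero at the start; "ft_torque": the same for the moment, N m; "grip_width": finger opening in mm; "grip_force": force on a finger pad.
Only numpy, scipy, OpenCV 4.12 (cv2) and the standard library are available. Lean on these libraries where they do the work, as an engineer would, in place of code of your own. Each camera call takes 0.05 s, during which the arm holds its last target. There are 200 camera calls.

## Working session

There is one attempt and no reset: what is moved stays moved. The work goes in short steps, Python scripts to look and compute and a tool call to move; the robot and the scene stay as the last step left them, time stands still between calls to the robot, and variables do not carry over. Pictures are saved under pics/ and viewed, at most 14 in all, crops included, and the job is handed in when it is done.

Besides the shell and the picture viewer there is one more tool, called as name(argument=value, ...), one argument or row to a line, values as JSON. move_arm: Moves the arm, as the interface text tells. Its arguments: {"type":"object","properties":{"plan":{"type":"array","items":{"type":"object","properties":{"tx":{"type":"number","minimum":-1,"maximum":1},"ty":{"type":"number","minimum":-1,"maximum":1},"tz":{"type":"number","minimum":-1,"maximum":1},"rx":{"type":"number","minimum":-1,"maximum":1},"ry":{"type":"number","minimum":-1,"maximum":1},"rz":{"type":"number","minimum":-1,"maximum":1}}}},"jaw":{"type":"number"},"squeeze":{"type":"number"}},"required":["plan"]}

```bash
mkdir -p pics; ls
cat > h.py <<'E'
import numpy as np, cv2
from rig import monitor, eyes, env, finder
def ray(cam,rc):
    i=eyes.camera_info(cam);K=np.array([[i['fx'],0,i['cx']],[0,i['fy'],i['cy']],[0,0,1.]])
    p=cv2.undistortPoints(np.array([[[rc[1],rc[0]]]],float),K,np.array(i['distortion'],float)).ravel()
    T=np.array(i['T']);return T[:3,3],T[:3,:3]@np.array([p[0],p[1],1])
def at(cam,rc,z):
    o,d=ray(cam,rc);return (o+d*(z-o[2])/d[2]).round(1)
def pix(cam,P):
    i=eyes.camera_info(cam);K=np.array([[i['fx'],0,i['cx']],[0,i['fy'],i['cy']],[0,0,1.]])
    T=np.linalg.inv(np.array(i['T']));r,_=cv2.Rodrigues(T[:3,:3])
    q=cv2.projectPoints(np.array(P,float).reshape(-1,1,3),r,T[:3,3],K,np.array(i['distortion'],float))[0].reshape(-1,2);return q[:,::-1]
E
python3 - <<'E'
from h import *
for c in('top','scene'):
    im=eyes.camera(c);cv2.imwrite(f'pics/{c}0.png',im[:,:,::-1])
    print(c,np.array(eyes.camera_info(c)['T']).round(2)[:3].tolist())
    for n,z in(('yellow_tray',10),('green_tray',10),('white_pot',45),('orange_pot',30),('screen_puller',25),('charger',28),('solder_spool',30),('screw_dish',8)):
        for d in finder.search_frame(c,n)[:4]:print(n,np.round(d['point']),round(d['p'],2),at(c,d['point'],z))
print(monitor.observe())
E
```

```text
pics
top [[-0.03, -0.99, 0.14, 317.03], [-1.0, 0.03, -0.01, 86.22], [0.01, -0.14, -0.99, 1363.49]]
yellow_tray [206. 237.] 0.85 [579.7 257.6  10. ]
green_tray [208. 328.] 0.63 [569.2   8.4  10. ]
white_pot [255. 431.] 0.72 [ 426.1 -260.9   45. ]
screen_puller [264. 266.] 0.52 [416.9 180.4  25. ]
screen_puller [205. 236.] 0.48 [579.9 260.   25. ]
screen_puller [209. 329.] 0.48 [563.    5.9  25. ]
solder_spool [278. 167.] 0.58 [386.8 444.4  30. ]
solder_spool [264. 206.] 0.56 [421.5 341.2  30. ]
scene [[-0.61, -0.43, 0.67, -113.11], [-0.79, 0.31, -0.53, 560.04], [0.02, -0.85, -0.53, 537.06]]
yellow_tray [269. 220.] 0.82 [568.4 261.1  10. ]
green_tray [229. 316.] 0.87 [580.2  11.9  10. ]
green_tray [298. 292.] 0.64 [410.5 196.9  10. ]
orange_pot [229. 442.] 0.58 [ 391.4 -197.7   30. ]
screen_puller [300. 293.] 0.73 [391.4 208.4  25. ]
screen_puller [232. 441.] 0.24 [ 389.2 -192.8   25. ]
charger [262. 335.] 0.54 [434.1  76.   28. ]
solder_spool [371. 165.] 0.94 [365.  451.2  30. ]
solder_spool [328. 215.] 0.72 [401.7 353.9  30. ]
screw_dish [236. 392.] 0.73 [ 458.7 -112.7    8. ]
{'t': 0.9, 'joint_positions': array([-1.46009728e+00,  3.58767136e-01,  1.51040223e+00,  6.11645324e-06,
        1.27248481e+00, -1.15110937e-01]), 'joint_vel': array([ 8.94910783e-05, -7.36825312e-04,  5.76496613e-04,  1.04008890e-03,
        1.12698145e-03,  1.11204860e-03]), 'tau': array([ 7.30339452e-04, -5.15319872e+01, -2.71130294e+01,  6.79789670e-02,
        2.45009316e-02,  9.86867377e-06]), 'position': array([ 134.322997  , -584.74502577,  222.64150984]), 'tcp_rot': array([-3.14153221e+00, -1.28742619e-05,  2.25808183e-01]), 'force': array([ 0.12125147,  0.64213598, -0.36546836]), 'ft_torque': array([-0.00626504, -0.01925591, -0.04555313]), 'grip_force': 0.0, 'grip_width': 87.83033660139503}
```

Run:
```python
import cv2
a=cv2.imread('pics/top0.png')[170:320,120:470];cv2.imwrite('pics/t1.png',cv2.resize(a,None,fx=2.28,fy=2.28,interpolation=cv2.INTER_CUBIC))
a=cv2.imread('pics/scene0.png')[170:420,100:500];cv2.imwrite('pics/s1.png',cv2.resize(a,None,fx=2,fy=2,interpolation=cv2.INTER_CUBIC))
```

```text
(no output)
```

View pics/t1.png

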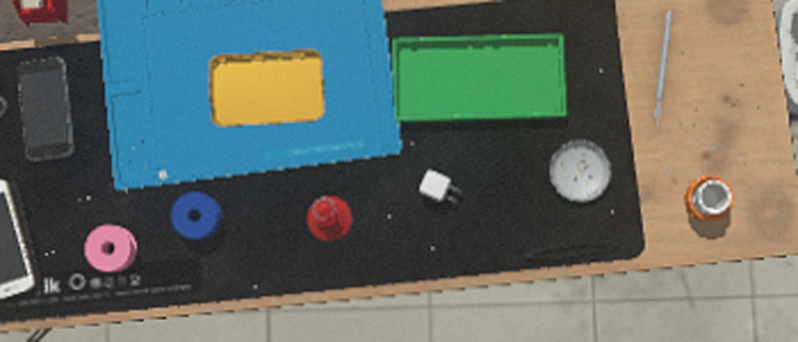

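View pics/s1.png

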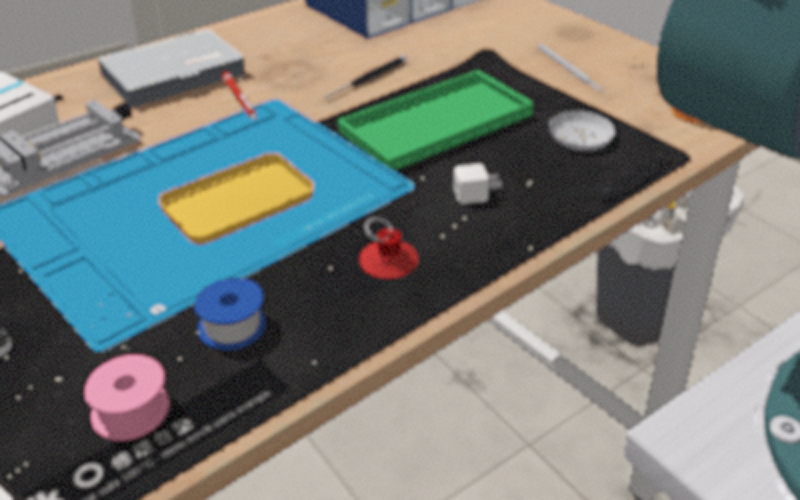

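```bash
cat >> h.py <<'E'
from scipy.optimize import least_squares
a=np.linspace(0,2*np.pi,60)
def rings(*rz): return np.array([[r*np.cos(t),r*np.sin(t),z] for r,z in rz for t in a])
def box(x0,x1,y0,y1,z0,z1): return np.array([[x,y,z] for x in(x0,x1) for y in(y0,y1) for z in(z0,z1)])
M=dict(blue=rings((27.5,0),(27.5,30)),red=rings((27,0),(10.5,27)),orange=rings((25,0),(27,30)),
 yellow=box(-69,69,-44,44,3,15),green=box(-103,103,-50,50,3,17),charger=box(-22,8,-14,14,0,28),white=rings((17,0),(19.5,42)))
H=dict(blue=lambda h,s,v:(h>105)&(h<125)&(s>120)&(v<190),red=lambda h,s,v:((h<6)|(h>172))&(s>150),orange=lambda h,s,v:(h>5)&(h<17)&(s>150),
 yellow=lambda h,s,v:(h>17)&(h<32)&(s>110),green=lambda h,s,v:(h>50)&(h<80)&(s>100),charger=lambda h,s,v:(s<50)&(v>120),white=lambda h,s,v:(s<50)&(v>120))
def contour(im,name,guess,cam,R=None):
    hsv=cv2.cvtColor(im,cv2.COLOR_RGB2HSV).astype(int)
    m=H[name](*[hsv[:,:,k] for k in range(3)]).astype(np.uint8)
    c=pix(cam,[guess])[0];mm=np.zeros_like(m);r=R or 30;r0,c0=int(c[0]),int(c[1]);r_=max(r0-r,0);c_=max(c0-r,0)
    mm[r_:r0+r,c_:c0+r]=m[r_:r0+r,c_:c0+r]
    cs=cv2.findContours(mm,cv2.RETR_EXTERNAL,cv2.CHAIN_APPROX_NONE)[0]
    return cv2.convexHull(max(cs,key=cv2.contourArea))
def mom(h,scale=1.):
    m=cv2.moments(h.astype(np.float32));A=m['m00'];return np.array([m['m10']/A,m['m01']/A,m['mu20']/A,m['mu11']/A,m['mu02']/A,A])
def fit(im,name,guess,cam,yaw=None,R=None):
    g=np.array(guess,float);t=mom(contour(im,name,g,cam,R))
    def f(q):
        y=q[2] if len(q)>2 else 0;c,s=np.cos(y),np.sin(y)
        P=M[name]@np.array([[c,s,0],[-s,c,0],[0,0,1]])+[q[0],q[1],g[2]]
        p=mom(cv2.convexHull(pix(cam,P)[:,::-1].astype(np.float32)))
        d=(p-t);k=np.sqrt(t[5])
        return np.r_[d[:2],d[2:5]/k] if len(q)>2 else d[:2]
    s=least_squares(f,list(g[:2])+([yaw] if yaw is not None else []),diff_step=1e-3)
    return s.x.round(3),round(float(np.abs(s.fun).max()),2),round(t[5])
E
python3 - <<'E'
from h import *
for c in('top','scene'):
    im=cv2.imread(f'pics/{c}0.png')[:,:,::-1].copy()
    for n,g,y,R in(('blue',(415,341,0),None,22),('red',(410,190,0),None,22),('orange',(426,-261,0),None,22),('yellow',(574,258,0),.05,45),('green',(573,9,0),.05,60),('charger',(432,78,0),-.4,14)):
        if c=='scene' and n=='orange':continue
        try: print(c,n,fit(im,n,g,c,y,R))
        except Exception as e: print(n,e)
E
```

```text
top blue (array([421.873, 344.714]), 0.0, 344)
top red (array([415.597, 187.258]), 0.0, 255)
top orange (array([ 424.734, -264.06 ]), 0.0, 300)
top yellow (array([574.657, 260.123,   1.609]), 0.54, 1459)
top green (array([579.595,   3.08 ,   1.564]), 0.04, 2780)
top charger (array([450.284,  54.026,  -1.647]), 0.17, 108)
scene blue (array([419.421, 346.525]), 0.0, 992)
scene red (array([417.044, 189.164]), 0.0, 542)
scene yellow (array([5.77462e+02, 2.62032e+02, 5.43000e-01]), 2.64, 1810)
scene green (array([581.848,   1.601,   1.542]), 0.2, 2720)
scene charger (array([4.48411e+02, 7.24780e+01, 4.16000e-01]), 1.66, 150)
```

```bash
cat >> h.py <<'E'
def iou(im,name,q,cam,S=8,R=16,mask=None,rngs=(12,12,.5)):
    hsv=cv2.cvtColor(im,cv2.COLOR_RGB2HSV);c=pix(cam,[[q[0],q[1],14]])[0].astype(int);o=c-R
    sub=im[o[0]:c[0]+R,o[1]:c[1]+R].astype(np.float32).min(2);b=cv2.resize(sub,None,fx=S,fy=S,interpolation=cv2.INTER_CUBIC)
    m=(b>110).astype(np.uint8)
    if name=='charger': m=cv2.morphologyEx(m,cv2.MORPH_OPEN,np.ones((4*S,4*S),np.uint8))
    def sc(x):
        c_,s_=np.cos(x[2]),np.sin(x[2]);P=M[name]@np.array([[c_,s_,0],[-s_,c_,0],[0,0,1]])+[x[0],x[1],0]
        p=((pix(cam,P)-o+.5)*S-.5)[:,::-1];k=np.zeros_like(m);cv2.fillConvexPoly(k,cv2.convexHull(p.round().astype(np.int32)),1)
        return -(k&m).sum()/max((k|m).sum(),1)
    from scipy.optimize import differential_evolution as D
    s=D(sc,[(q[i]-rngs[i],q[i]+rngs[i]) for i in range(3)],seed=1,popsize=10,maxiter=40);return s.x.round(3),round(s.fun,3)
E
python3 - <<'E'
from h import *
for c in('top','scene'):
    im=cv2.imread(f'pics/{c}0.png')[:,:,::-1].copy()
    print(c,iou(im,'charger',(440,75,-1.85),c,rngs=(25,25,.6)))
    if c=='top':
        r=cv2.minAreaRect(contour(im,'yellow',(575,260,0),c,45));print(r,at(c,r[0][::-1],14))
E
python3 -c "
import cv2;a=cv2.imread('pics/top0.png')[235:272,290:340];cv2.imwrite('pics/ch.png',cv2.resize(a,None,fx=12,fy=12,interpolation=2))"
```

```text
top (array([436.083,  99.439,  -1.748]), np.float64(0.0))
((236.41380310058594, 208.03448486328125), (30.535451889038086, 49.443946838378906), 86.633544921875) [573.6 259.8  14. ]
scene (array([463.551,  97.245,  -2.001]), np.float64(0.0))h.py:48: RuntimeWarning: overflow encountered in scalar negative
  return -(k&m).sum()/max((k|m).sum(),1)
```

View pics/ch.png

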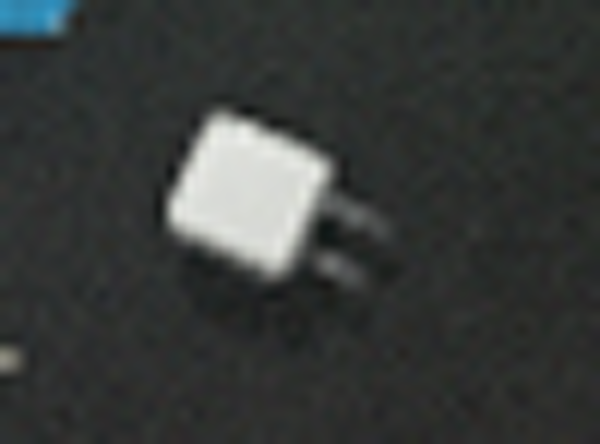

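```bash
sed -i 's/return -(k&m).sum()\/max((k|m).sum(),1)/return -float((k\&m).sum())\/max(float((k|m).sum()),1)/' h.py
python3 - <<'E'
from h import *
for c in('top','scene'):
    im=cv2.imread(f'pics/{c}0.png')[:,:,::-1].copy()
    print(c,iou(im,'charger',(444,72,-2.0),c,rngs=(25,25,.6)))
E=np.array
print([at('top',(235+y/12-.5,290+x/12-.5),28) for x,y in((220,108),(332,165),(280,280),(165,215))])
E
```

```text
top (array([447.891,  53.9  ,  -1.984]), np.float64(-0.88))
scene (array([449.256,  54.739,  -2.035]), np.float64(-0.954))
[array([468.9,  66.8,  28. ]), array([455.4,  42.1,  28. ]), array([429.9,  54.5,  28. ]), array([445.1,  79.7,  28. ])]
```

move_arm(
  plan=[
    {"rz": -1},
    {"rz": -1},
    {"rz": -1},
    {"rz": -1},
    {"rz": -1},
    {"rz": -1},
    {"rz": -1},
    {"rz": -1},
    {"rz": -1},
    {"rz": -1},
    {"rz": -1},
    {"rz": -1},
    {"rz": -1},
    {"rz": -1},
    {"rz": -1},
    {"rz": -1},
    {"rz": -0.81},
  ],
  jaw=0,
)

```text
invalid input
```

move_arm(
  plan=[
    {"rz": -1},
    {"rz": -1},
    {"rz": -1},
    {"rz": -1},
    {"rz": -1},
    {"rz": -1},
    {"rz": -1},
    {"rz": -1},
    {"rz": -1},
    {"rz": -1},
    {"rz": -1},
    {"rz": -1},
    {"rz": -1},
    {"rz": -1},
    {"rz": -1},
    {"rz": -1},
    {"rz": -0.81},
  ],
)

```text
invalid input
```

move_arm(
  plan=[
    {"tx": 0,"ty": 0,"tz": 0,"rx": 0,"ry": 0,"rz": -1},
    {"tx": 0,"ty": 0,"tz": 0,"rx": 0,"ry": 0,"rz": -1},
  ],
)

```text
t: 1.15
position: [134.3, -584.7, 222.6]
tcp_rot: [-3.141, -0.0, 0.388]
force: [0.0, -0.9, 0.5]
grip_width: 87.7
grip_force: 0.0
```

move_arm(
  plan=[
    {"tx": 0.07,"ty": 0,"tz": 0,"rx": 0,"ry": 0,"rz": -1},
    {"tx": 0.07,"ty": 0,"tz": 0,"rx": 0,"ry": 0,"rz": -1},
    {"tx": 0.07,"ty": 0,"tz": 0,"rx": 0,"ry": 0,"rz": -1},
    {"tx": 0.07,"ty": 0,"tz": 0,"rx": 0,"ry": 0,"rz": -1},
    {"tx": 0.07,"ty": 0,"tz": 0,"rx": 0,"ry": 0,"rz": -1},
    {"tx": 0.07,"ty": 0,"tz": 0,"rx": 0,"ry": 0,"rz": -1},
    {"tx": 0.07,"ty": 0,"tz": 0,"rx": 0,"ry": 0,"rz": -1},
    {"tx": 0.07,"ty": 0,"tz": 0,"rx": 0,"ry": 0,"rz": -1},
    {"tx": 0.07,"ty": 0,"tz": 0,"rx": 0,"ry": 0,"rz": -1},
    {"tx": 0.07,"ty": 0,"tz": 0,"rx": 0,"ry": 0,"rz": -1},
    {"tx": 0.07,"ty": 0,"tz": 0,"rx": 0,"ry": 0,"rz": -1},
    {"tx": 0.07,"ty": 0,"tz": 0,"rx": 0,"ry": 0,"rz": -1},
    {"tx": 0.07,"ty": 0,"tz": 0,"rx": 0,"ry": 0,"rz": -1},
    {"tx": 0.07,"ty": 0,"tz": 0,"rx": 0,"ry": 0,"rz": -1},
    {"tx": 0.07,"ty": 0,"tz": 0,"rx": 0,"ry": 0,"rz": -0.79},
  ],
)

```text
t: 3.02
position: [365.9, -263.3, 222.8]
tcp_rot: [3.141, 0.0, 1.571]
force: [-0.1, 0.4, 0.4]
grip_width: 87.7
grip_force: 0.0
```

Run:
```python
from h import *
print(monitor.observe()['position'],monitor.observe()['tcp_rot'])
for c in('scene','top'):
    im=eyes.camera(c);cv2.imwrite(f'pics/{c}1.png',im[:,:,::-1])
    for n in ('orange','white'):
        try: print(c,n,fit(im,n,(424,-262,0),c,None,25 if n=='orange' else 12))
        except Exception as e: print(c,n,str(e)[:80])
a=cv2.imread('pics/scene1.png');r=pix('scene',[[420,-262,20]])[0].astype(int);print(r)
cv2.imwrite('pics/s2.png',cv2.resize(a[max(r[0]-40,0):r[0]+40,r[1]-50:r[1]+50],None,fx=5,fy=5,interpolation=2))
r=pix('scene',[[416,188,15]])[0].astype(int)
cv2.imwrite('pics/s3.png',cv2.resize(a[r[0]-30:r[0]+25,r[1]-35:r[1]+35],None,fx=6,fy=6,interpolation=2))
```

```text
[ 365.89851413 -263.31676013  222.80610297] [3.14116404e+00 1.66209169e-04 1.57131713e+00]
scene orange max() iterable argument is empty
scene white max() iterable argument is empty
top orange (array([ 424.87 , -265.089]), 0.0, 312)
top white (array([ 425.038, -265.581]), 0.0, 169)
[219 449]
```

View pics/s2.png

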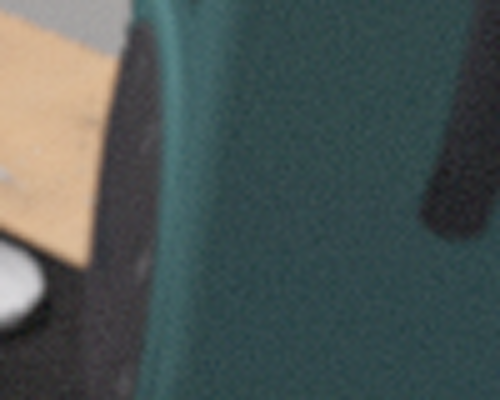

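View pics/s3.png

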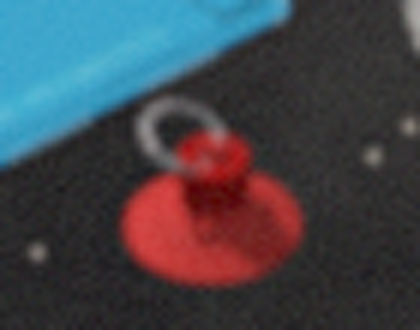

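move_arm(
  plan=[
    {"tx": -0.003,"ty": 0.074,"tz": 0.1,"rx": 0,"ry": 0,"rz": 0},
    {"tx": 0,"ty": 0.074,"tz": 0.1,"rx": 0,"ry": 0,"rz": 0},
    {"tx": 0,"ty": 0,"tz": 0.1,"rx": 0,"ry": 0,"rz": 0},
    {"tx": 0,"ty": 0,"tz": 0.1,"rx": 0,"ry": 0,"rz": 0},
    {"tx": 0,"ty": 0,"tz": 0.04,"rx": 0,"ry": 0,"rz": 0},
    {"tx": 0,"ty": 0,"tz": 0.034,"rx": 0,"ry": 0,"rz": 0},
    {"tx": 0,"ty": 0,"tz": 0,"rx": 0,"ry": 0,"rz": 0},
  ],
)

```text
t: 4.0
position: [424.6, -265.8, 32.4]
tcp_rot: [-3.141, -0.001, 1.568]
force: [-1.4, 0.3, -0.1]
grip_width: 88.0
grip_force: 0.0
```

move_arm(
  plan=[
    {"tx": 0,"ty": 0,"tz": 0,"rx": 0,"ry": 0,"rz": 0},
    {"tx": 0,"ty": 0,"tz": 0,"rx": 0,"ry": 0,"rz": 0},
    {"tx": 0,"ty": 0,"tz": 0,"rx": 0,"ry": 0,"rz": 0},
    {"tx": 0,"ty": 0,"tz": 0,"rx": 0,"ry": 0,"rz": 0},
    {"tx": 0,"ty": 0,"tz": 0,"rx": 0,"ry": 0,"rz": 0},
    {"tx": 0,"ty": 0,"tz": 0,"rx": 0,"ry": 0,"rz": 0},
  ],
  jaw=1,
  squeeze=12,
)

```text
t: 4.75
position: [425.0, -265.5, 33.1]
tcp_rot: [3.141, 0.0, 1.569]
force: [-0.1, -0.3, -0.5]
grip_width: 39.0
grip_force: 12.0
```

move_arm(
  plan=[
    {"tx": 0,"ty": 0,"tz": -0.03,"rx": 0,"ry": 0,"rz": 0},
    {"tx": 0,"ty": 0,"tz": -0.05,"rx": 0,"ry": 0,"rz": 0},
    {"tx": 0,"ty": 0,"tz": -0.06,"rx": 0,"ry": 0,"rz": 0},
    {"tx": 0,"ty": 0,"tz": -0.06,"rx": 0,"ry": 0,"rz": 0},
    {"tx": 0.05,"ty": 0.015,"tz": 0,"rx": 0,"ry": 0,"rz": 0},
    {"tx": 0.1,"ty": 0.03,"tz": 0,"rx": 0,"ry": 0,"rz": 0},
    {"tx": 0.1,"ty": 0.03,"tz": 0,"rx": 0,"ry": 0,"rz": 0},
    {"tx": 0.1,"ty": 0.03,"tz": 0,"rx": 0,"ry": 0,"rz": 0},
    {"tx": 0.1,"ty": 0.03,"tz": 0,"rx": 0,"ry": 0,"rz": 0},
    {"tx": 0.1,"ty": 0.03,"tz": 0,"rx": 0,"ry": 0,"rz": 0},
    {"tx": 0.1,"ty": 0.03,"tz": 0,"rx": 0,"ry": 0,"rz": 0},
    {"tx": 0.1,"ty": 0.03,"tz": 0,"rx": 0,"ry": 0,"rz": 0},
    {"tx": 0.1,"ty": 0.03,"tz": 0,"rx": 0,"ry": 0,"rz": 0},
    {"tx": 0.1,"ty": 0.03,"tz": 0,"rx": 0,"ry": 0,"rz": 0},
    {"tx": 0.1,"ty": 0.03,"tz": 0,"rx": 0,"ry": 0,"rz": 0},
    {"tx": 0.1,"ty": 0.03,"tz": 0,"rx": 0,"ry": 0,"rz": 0},
    {"tx": 0.07,"ty": 0.03,"tz": 0,"rx": 0,"ry": 0,"rz": 0},
    {"tx": 0,"ty": 0,"tz": 0,"rx": 0,"ry": 0,"rz": 0},
  ],
)

```text
t: 7.0
position: [576.5, 224.2, 113.8]
tcp_rot: [3.14, -0.001, 1.571]
force: [0.0, -0.2, 0.2]
grip_width: 39.0
grip_force: 12.0
```

Run:
```python
from h import *
c='scene';im=eyes.camera(c);cv2.imwrite(f'pics/{c}2.png',im[:,:,::-1])
print(fit(im,'orange',(425,-265,0),c,None,25))
im=eyes.camera('top');print(fit(im,'orange',(425,-265,0),'top',None,25))
cv2.imwrite('pics/s4.png',cv2.resize(cv2.imread('pics/scene2.png')[170:370,150:500],None,fx=2.2,fy=2.2))
```

```text
(array([ 423.204, -259.395]), 0.0, 349)
(array([ 424.672, -264.878]), 0.0, 307)
```

View pics/s4.png

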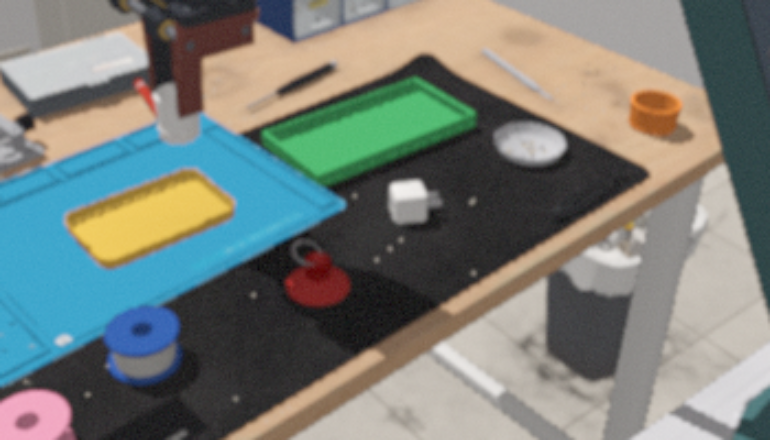

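move_arm(
  plan=[
    {"tx": 0,"ty": 0,"tz": 0.07,"rx": 0,"ry": 0,"rz": 0},
    {"tx": 0,"ty": 0,"tz": 0.07,"rx": 0,"ry": 0,"rz": 0},
    {"tx": 0,"ty": 0,"tz": 0.035,"rx": 0,"ry": 0,"rz": 0},
    {"tx": 0,"ty": 0,"tz": 0.015,"rx": 0,"ry": 0,"rz": 0},
    {"tx": 0,"ty": 0,"tz": 0.005,"rx": 0,"ry": 0,"rz": 0},
    {"tx": 0,"ty": 0,"tz": 0,"rx": 0,"ry": 0,"rz": 0},
  ],
)

```text
t: 7.85
position: [575.4, 221.6, 36.6]
tcp_rot: [-3.141, 0.001, 1.569]
force: [-3.7, -2.5, 7.4]
grip_width: 38.8
grip_force: 12.0
```

move_arm(
  plan=[
    {"tx": 0,"ty": 0,"tz": 0,"rx": 0,"ry": 0,"rz": 0},
    {"tx": 0,"ty": 0,"tz": 0,"rx": 0,"ry": 0,"rz": 0},
    {"tx": 0,"ty": 0,"tz": 0,"rx": 0,"ry": 0,"rz": 0},
    {"tx": 0,"ty": 0,"tz": 0,"rx": 0,"ry": 0,"rz": 0},
    {"tx": 0,"ty": 0,"tz": -0.05,"rx": 0,"ry": 0,"rz": 0},
    {"tx": 0,"ty": 0,"tz": -0.1,"rx": 0,"ry": 0,"rz": 0},
  ],
  jaw=0,
)

```text
t: 8.6
position: [574.1, 221.9, 93.9]
tcp_rot: [-3.137, 0.001, 1.569]
force: [0.3, 0.4, 0.7]
grip_width: 88.0
grip_force: 0.0
```

move_arm(
  plan=[
    {"tx": -0.017,"ty": -0.079,"tz": 0,"rx": 0,"ry": 0,"rz": 0},
    {"tx": -0.017,"ty": -0.079,"tz": 0,"rx": 0,"ry": 0,"rz": 0},
    {"tx": -0.017,"ty": -0.079,"tz": 0,"rx": 0,"ry": 0,"rz": 0},
    {"tx": -0.017,"ty": -0.079,"tz": 0,"rx": 0,"ry": 0,"rz": 0},
    {"tx": -0.017,"ty": -0.079,"tz": 0,"rx": 0,"ry": 0,"rz": 0},
    {"tx": 0,"ty": 0,"tz": 0,"rx": 0,"ry": 0,"rz": 1},
    {"tx": 0,"ty": 0,"tz": 0,"rx": 0,"ry": 0,"rz": 1},
    {"tx": 0,"ty": 0,"tz": 0,"rx": 0,"ry": 0,"rz": 1},
    {"tx": 0,"ty": 0,"tz": 0,"rx": 0,"ry": 0,"rz": 1},
    {"tx": 0,"ty": 0,"tz": 0,"rx": 0,"ry": 0,"rz": 1},
    {"tx": 0,"ty": 0,"tz": 0,"rx": 0,"ry": 0,"rz": 1},
    {"tx": 0,"ty": 0,"tz": 0,"rx": 0,"ry": 0,"rz": 1},
    {"tx": 0,"ty": 0,"tz": 0,"rx": 0,"ry": 0,"rz": 1},
    {"tx": 0,"ty": 0,"tz": 0,"rx": 0,"ry": 0,"rz": 0.4},
    {"tx": 0,"ty": 0,"tz": 0,"rx": 0,"ry": 0,"rz": 0},
  ],
)

```text
t: 10.48
position: [417.7, 188.6, 95.1]
tcp_rot: [-3.142, -0.0, 0.898]
force: [-0.5, -0.1, 0.1]
grip_width: 87.9
grip_force: 0.0
```

```bash
cat >> h.py <<'E'
def go(x,y,z):
    s=monitor.observe();p=s['position'];w=s['tcp_rot'][2];d=np.array([x,y,z])-p;c,n=np.cos(w),np.sin(w)
    print('pos',p.round(1),'yaw',round(w,3),'tx ty tz total',(np.array([c*d[0]+n*d[1],n*d[0]-c*d[1],-d[2]])/400).round(4))
E
python3 - <<'E'
from h import *
im=eyes.camera('top');cv2.imwrite('pics/top3.png',im[:,:,::-1]);s=eyes.camera('scene');cv2.imwrite('pics/scene3.png',s[:,:,::-1])
for c,i in(('top',im),('scene',s)):
    print(c,fit(i,'white',(574.5,222,5),c,None,14 if c=='top' else 25))
go(416.2,188.2,15.5)
cv2.imwrite('pics/s5.png',np.hstack([cv2.resize(s[200:310,140:280,::-1],None,fx=3,fy=3),cv2.resize(im[170:280,190:310,::-1],None,fx=3,fy=3)]))
E
```

```text
top (array([575.983, 221.449]), 0.0, 144)
scene (array([568.093, 219.059]), 0.0, 646)
pos [417.7 188.6  95.1] yaw 0.898 tx ty tz total [-0.0031 -0.0022  0.199 ]
```

View pics/s5.png

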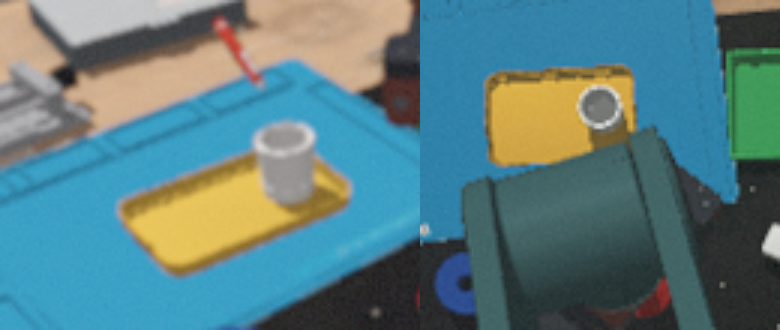

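move_arm(
  plan=[
    {"tx": -0.003,"ty": -0.002,"tz": 0.08,"rx": 0,"ry": 0,"rz": 0},
    {"tx": 0,"ty": 0,"tz": 0.08,"rx": 0,"ry": 0,"rz": 0},
    {"tx": 0,"ty": 0,"tz": 0.039,"rx": 0,"ry": 0,"rz": 0},
    {"tx": 0,"ty": 0,"tz": 0,"rx": 0,"ry": 0,"rz": 0},
  ],
)

```text
t: 11.08
position: [415.3, 187.9, 14.6]
tcp_rot: [-3.14, 0.002, 0.898]
force: [0.2, -0.4, -0.1]
grip_width: 87.8
grip_force: 0.0
```

move_arm(
  plan=[
    {"tx": 0,"ty": 0,"tz": 0,"rx": 0,"ry": 0,"rz": 0},
    {"tx": 0,"ty": 0,"tz": 0,"rx": 0,"ry": 0,"rz": 0},
    {"tx": 0,"ty": 0,"tz": 0,"rx": 0,"ry": 0,"rz": 0},
    {"tx": 0,"ty": 0,"tz": 0,"rx": 0,"ry": 0,"rz": 0},
    {"tx": 0,"ty": 0,"tz": 0,"rx": 0,"ry": 0,"rz": 0},
    {"tx": 0,"ty": 0,"tz": 0,"rx": 0,"ry": 0,"rz": 0},
  ],
  jaw=1,
  squeeze=15,
)

```text
t: 11.82
position: [416.3, 188.2, 15.5]
tcp_rot: [-3.142, -0.0, 0.897]
force: [0.5, -0.0, -0.9]
grip_width: 31.3
grip_force: 0.0
```

move_arm(
  plan=[
    {"tx": 0,"ty": 0,"tz": 0,"rx": 0,"ry": 0,"rz": 0},
    {"tx": 0,"ty": 0,"tz": 0,"rx": 0,"ry": 0,"rz": 0},
    {"tx": 0,"ty": 0,"tz": 0,"rx": 0,"ry": 0,"rz": 0},
  ],
)

```text
t: 12.2
position: [416.3, 188.2, 15.5]
tcp_rot: [-3.141, -0.0, 0.897]
force: [-0.5, 0.1, -0.3]
grip_width: 20.4
grip_force: 15.0
```

move_arm(
  plan=[
    {"tx": 0,"ty": 0,"tz": -0.04,"rx": 0,"ry": 0,"rz": 0},
    {"tx": 0,"ty": 0,"tz": -0.08,"rx": 0,"ry": 0,"rz": 0},
    {"tx": 0,"ty": 0,"tz": -0.08,"rx": 0,"ry": 0,"rz": 0},
    {"tx": 0.089,"ty": 0.031,"tz": 0,"rx": 0,"ry": 0,"rz": 0},
    {"tx": 0.089,"ty": 0.031,"tz": 0,"rx": 0,"ry": 0,"rz": 0},
    {"tx": 0.089,"ty": 0.031,"tz": 0,"rx": 0,"ry": 0,"rz": 0},
    {"tx": 0.089,"ty": 0.031,"tz": 0,"rx": 0,"ry": 0,"rz": 0},
    {"tx": 0.089,"ty": 0.03,"tz": 0,"rx": 0,"ry": 0,"rz": 0},
    {"tx": 0,"ty": 0,"tz": 0,"rx": 0,"ry": 0,"rz": 0},
    {"tx": 0,"ty": 0,"tz": 0.08,"rx": 0,"ry": 0,"rz": 0},
    {"tx": 0,"ty": 0,"tz": 0.06,"rx": 0,"ry": 0,"rz": 0},
    {"tx": 0,"ty": 0,"tz": 0.03,"rx": 0,"ry": 0,"rz": 0},
    {"tx": 0,"ty": 0,"tz": 0.01,"rx": 0,"ry": 0,"rz": 0},
    {"tx": 0,"ty": 0,"tz": 0.003,"rx": 0,"ry": 0,"rz": 0},
    {"tx": 0,"ty": 0,"tz": 0,"rx": 0,"ry": 0,"rz": 0},
  ],
)

```text
t: 14.08
position: [576.0, 289.0, 23.1]
tcp_rot: [3.141, -0.001, 0.897]
force: [-0.3, 0.2, 0.1]
grip_width: 20.2
grip_force: 15.0
```

move_arm(
  plan=[
    {"tx": 0,"ty": 0,"tz": 0.004,"rx": 0,"ry": 0,"rz": 0},
    {"tx": 0,"ty": 0,"tz": 0,"rx": 0,"ry": 0,"rz": 0},
    {"tx": 0,"ty": 0,"tz": 0,"rx": 0,"ry": 0,"rz": 0},
  ],
)

```text
t: 14.45
position: [575.6, 288.9, 20.9]
tcp_rot: [3.142, -0.0, 0.897]
force: [-0.4, 0.2, -0.8]
grip_width: 20.2
grip_force: 15.0
```

move_arm(
  plan=[
    {"tx": 0,"ty": 0,"tz": 0,"rx": 0,"ry": 0,"rz": 0},
    {"tx": 0,"ty": 0,"tz": 0,"rx": 0,"ry": 0,"rz": 0},
    {"tx": 0,"ty": 0,"tz": 0,"rx": 0,"ry": 0,"rz": 0},
    {"tx": 0,"ty": 0,"tz": 0,"rx": 0,"ry": 0,"rz": 0},
    {"tx": 0,"ty": 0,"tz": 0,"rx": 0,"ry": 0,"rz": 0},
    {"tx": 0,"ty": 0,"tz": -0.08,"rx": 0,"ry": 0,"rz": 0},
    {"tx": 0,"ty": 0,"tz": -0.12,"rx": 0,"ry": 0,"rz": 0},
  ],
  jaw=0,
)

```text
t: 15.32
position: [574.1, 288.3, 99.9]
tcp_rot: [-3.14, 0.003, 0.897]
force: [1.7, -0.2, 0.3]
grip_width: 85.8
grip_force: 0.0
```

Run:
```python
from h import *
go(420.6,345.6,13)
```

```text
pos [574.1 288.3  99.9] yaw 0.897 tx ty tz total [-0.1274 -0.3893  0.2174]
```

move_arm(
  plan=[
    {"tx": -0.026,"ty": -0.078,"tz": 0,"rx": 0,"ry": 0,"rz": 0},
    {"tx": -0.026,"ty": -0.078,"tz": 0,"rx": 0,"ry": 0,"rz": 0},
    {"tx": -0.025,"ty": -0.078,"tz": 0,"rx": 0,"ry": 0,"rz": 0},
    {"tx": -0.025,"ty": -0.078,"tz": 0,"rx": 0,"ry": 0,"rz": 0},
    {"tx": -0.025,"ty": -0.078,"tz": 0,"rx": 0,"ry": 0,"rz": 0},
    {"tx": 0,"ty": 0,"tz": 0,"rx": 0,"ry": 0,"rz": -1},
    {"tx": 0,"ty": 0,"tz": 0,"rx": 0,"ry": 0,"rz": -1},
    {"tx": 0,"ty": 0,"tz": 0,"rx": 0,"ry": 0,"rz": -1},
    {"tx": 0,"ty": 0,"tz": 0,"rx": 0,"ry": 0,"rz": -1},
    {"tx": 0,"ty": 0,"tz": 0,"rx": 0,"ry": 0,"rz": -1},
    {"tx": 0,"ty": 0,"tz": 0,"rx": 0,"ry": 0,"rz": -1},
    {"tx": 0,"ty": 0,"tz": 0,"rx": 0,"ry": 0,"rz": -1},
    {"tx": 0,"ty": 0,"tz": 0,"rx": 0,"ry": 0,"rz": -1},
    {"tx": 0,"ty": 0,"tz": 0,"rx": 0,"ry": 0,"rz": -0.43},
    {"tx": 0,"ty": 0,"tz": 0,"rx": 0,"ry": 0,"rz": 0},
  ],
)

```text
t: 17.2
position: [421.9, 346.5, 100.8]
tcp_rot: [3.142, -0.0, 1.571]
force: [-0.3, -0.3, -0.1]
grip_width: 87.9
grip_force: 0.0
```

Run:
```python
from h import *
go(420.6,345.6,13)
im=eyes.camera('top');s=eyes.camera('scene')
cv2.imwrite('pics/s6.png',np.hstack([cv2.resize(s[200:310,140:280,::-1],None,fx=3,fy=3),cv2.resize(im[170:280,190:310,::-1],None,fx=3,fy=3)]))
```

```text
pos [421.9 346.5 100.8] yaw 1.571 tx ty tz total [-0.0021 -0.0032  0.2194]
```

View pics/s6.png

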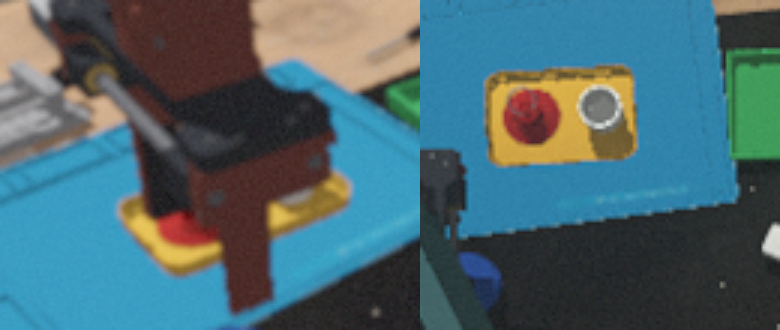

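Yellow tray now holds both the puller and the white pot, upright. On to the spool.

move_arm(
  plan=[
    {"tx": -0.002,"ty": -0.003,"tz": 0.08,"rx": 0,"ry": 0,"rz": 0},
    {"tx": 0,"ty": 0,"tz": 0.08,"rx": 0,"ry": 0,"rz": 0},
    {"tx": 0,"ty": 0,"tz": 0.04,"rx": 0,"ry": 0,"rz": 0},
    {"tx": 0,"ty": 0,"tz": 0.02,"rx": 0,"ry": 0,"rz": 0},
    {"tx": 0,"ty": 0,"tz": 0,"rx": 0,"ry": 0,"rz": 0},
  ],
)

```text
t: 17.92
position: [420.8, 345.7, 12.7]
tcp_rot: [-3.141, -0.0, 1.571]
force: [0.4, 0.1, -0.5]
grip_width: 87.8
grip_force: 0.0
```

move_arm(
  plan=[
    {"tx": 0,"ty": 0,"tz": 0,"rx": 0,"ry": 0,"rz": 0},
    {"tx": 0,"ty": 0,"tz": 0,"rx": 0,"ry": 0,"rz": 0},
    {"tx": 0,"ty": 0,"tz": 0,"rx": 0,"ry": 0,"rz": 0},
    {"tx": 0,"ty": 0,"tz": 0,"rx": 0,"ry": 0,"rz": 0},
    {"tx": 0,"ty": 0,"tz": 0,"rx": 0,"ry": 0,"rz": 0},
    {"tx": 0,"ty": 0,"tz": 0,"rx": 0,"ry": 0,"rz": 0},
  ],
  jaw=1,
  squeeze=30,
)

```text
t: 18.68
position: [420.9, 345.8, 13.0]
tcp_rot: [3.141, -0.0, 1.571]
force: [-0.3, -2.1, 4.9]
grip_width: 52.5
grip_force: 30.0
```

Run:
```python
from h import *
s=eyes.camera('scene');c=pix('scene',[[420,345,15]])[0].astype(int)
cv2.imwrite('pics/s7.png',cv2.resize(s[c[0]-45:c[0]+35,c[1]-50:c[1]+50,::-1],None,fx=6,fy=6,interpolation=2))
```

```text
(no output)
```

View pics/s7.png

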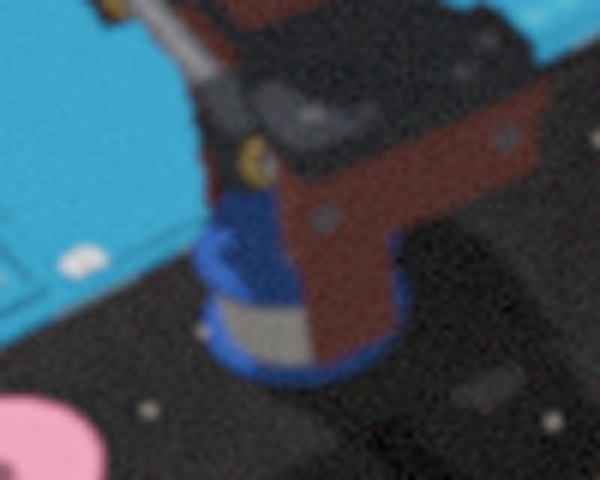

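move_arm(
  plan=[
    {"tx": 0,"ty": 0,"tz": -0.02,"rx": 0,"ry": 0,"rz": 0},
    {"tx": 0,"ty": 0,"tz": -0.04,"rx": 0,"ry": 0,"rz": 0},
    {"tx": 0,"ty": 0,"tz": -0.06,"rx": 0,"ry": 0,"rz": 0},
    {"tx": 0,"ty": 0,"tz": -0.06,"rx": 0,"ry": 0,"rz": 0},
    {"tx": 0,"ty": 0,"tz": 0,"rx": 0,"ry": 0,"rz": 0},
    {"tx": 0,"ty": 0,"tz": 0,"rx": 0,"ry": 0,"rz": 0},
  ],
)

```text
t: 19.48
position: [420.3, 345.4, 84.5]
tcp_rot: [-3.141, 0.0, 1.571]
force: [-0.9, -0.0, -2.2]
grip_width: 52.1
grip_force: 30.0
```

Run:
```python
from h import *
go(580.5,66,21)
s=eyes.camera('scene');c=pix('scene',[[420,345,90]])[0].astype(int)
cv2.imwrite('pics/s8.png',cv2.resize(s[c[0]-40:c[0]+45,c[1]-50:c[1]+50,::-1],None,fx=6,fy=6,interpolation=2))
```

```text
pos [420.3 345.4  84.5] yaw 1.571 tx ty tz total [-0.6988  0.4     0.1588]
```

View pics/s8.png

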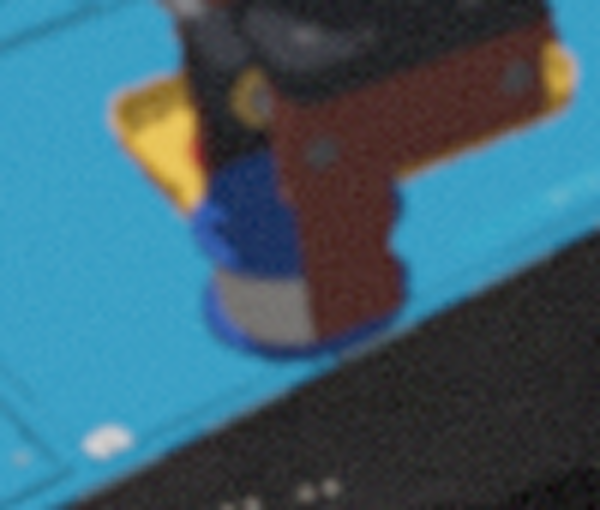

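move_arm(
  plan=[
    {"tx": -0.04,"ty": 0.022,"tz": 0,"rx": 0,"ry": 0,"rz": 0},
    {"tx": -0.08,"ty": 0.046,"tz": 0,"rx": 0,"ry": 0,"rz": 0},
    {"tx": -0.08,"ty": 0.046,"tz": 0,"rx": 0,"ry": 0,"rz": 0},
    {"tx": -0.08,"ty": 0.046,"tz": 0,"rx": 0,"ry": 0,"rz": 0},
    {"tx": -0.08,"ty": 0.046,"tz": 0,"rx": 0,"ry": 0,"rz": 0},
    {"tx": -0.08,"ty": 0.046,"tz": 0,"rx": 0,"ry": 0,"rz": 0},
    {"tx": -0.08,"ty": 0.046,"tz": 0,"rx": 0,"ry": 0,"rz": 0},
    {"tx": -0.08,"ty": 0.046,"tz": 0,"rx": 0,"ry": 0,"rz": 0},
    {"tx": -0.06,"ty": 0.034,"tz": 0,"rx": 0,"ry": 0,"rz": 0},
    {"tx": -0.039,"ty": 0.022,"tz": 0,"rx": 0,"ry": 0,"rz": 0},
    {"tx": 0,"ty": 0,"tz": 0,"rx": 0,"ry": 0,"rz": 0},
    {"tx": 0,"ty": 0,"tz": 0,"rx": 0,"ry": 0,"rz": 0},
  ],
)

```text
t: 21.02
position: [579.9, 66.6, 84.3]
tcp_rot: [-3.14, -0.0, 1.571]
force: [0.3, -0.5, -2.1]
grip_width: 52.3
grip_force: 30.0
```

Run:
```python
from h import *
go(580.5,66,21)
s=eyes.camera('scene');cv2.imwrite('pics/scene9.png',s[:,:,::-1]);im=eyes.camera('top');cv2.imwrite('pics/top9.png',im[:,:,::-1])
c=(c_:=pix('scene',[[580,30,40]])[0].astype(int))
cv2.imwrite('pics/s9.png',cv2.resize(s[c[0]-60:c[0]+60,c[1]-70:c[1]+80,::-1],None,fx=4.5,fy=4.5,interpolation=2))
print(fit(im,'green',(580,3,0),'top',1.57,60),fit(s,'charger',(450,60,0),'scene',None,14))
```

```text
pos [579.9  66.6  84.3] yaw 1.571 tx ty tz total [-0.0016  0.0015  0.1583]
(array([582.45 , -77.624,   2.588]), 10.39, 646) (array([457.605,  61.967]), 0.0, 288)
```

View pics/s9.png

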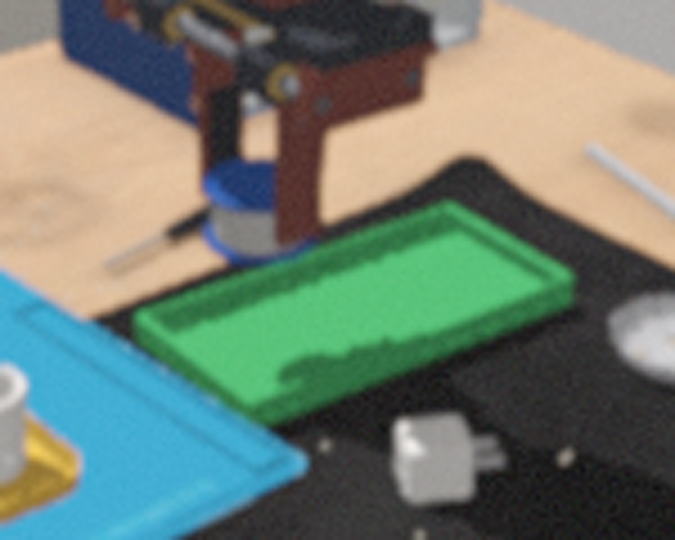

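move_arm(
  plan=[
    {"tx": -0.001,"ty": 0.001,"tz": 0.06,"rx": 0,"ry": 0,"rz": 0},
    {"tx": 0,"ty": 0,"tz": 0.05,"rx": 0,"ry": 0,"rz": 0},
    {"tx": 0,"ty": 0,"tz": 0.03,"rx": 0,"ry": 0,"rz": 0},
    {"tx": 0,"ty": 0,"tz": 0.012,"rx": 0,"ry": 0,"rz": 0},
    {"tx": 0,"ty": 0,"tz": 0.005,"rx": 0,"ry": 0,"rz": 0},
    {"tx": 0,"ty": 0,"tz": 0,"rx": 0,"ry": 0,"rz": 0},
    {"tx": 0,"ty": 0,"tz": 0,"rx": 0,"ry": 0,"rz": 0},
  ],
)

```text
t: 22.0
position: [581.7, 65.7, 22.4]
tcp_rot: [3.141, -0.0, 1.571]
force: [-0.5, 0.1, -2.0]
grip_width: 52.1
grip_force: 30.0
```

move_arm(
  plan=[
    {"tx": 0,"ty": 0,"tz": 0.003,"rx": 0,"ry": 0,"rz": 0},
    {"tx": 0,"ty": 0,"tz": 0.002,"rx": 0,"ry": 0,"rz": 0},
    {"tx": 0,"ty": 0,"tz": 0,"rx": 0,"ry": 0,"rz": 0},
  ],
)

```text
t: 22.38
position: [581.4, 65.7, 20.2]
tcp_rot: [3.141, -0.0, 1.571]
force: [-0.9, 0.3, 1.7]
grip_width: 52.3
grip_force: 30.0
```

move_arm(
  plan=[
    {"tx": 0,"ty": 0,"tz": 0,"rx": 0,"ry": 0,"rz": 0},
    {"tx": 0,"ty": 0,"tz": 0,"rx": 0,"ry": 0,"rz": 0},
    {"tx": 0,"ty": 0,"tz": 0,"rx": 0,"ry": 0,"rz": 0},
    {"tx": 0,"ty": 0,"tz": 0,"rx": 0,"ry": 0,"rz": 0},
    {"tx": 0,"ty": 0,"tz": -0.06,"rx": 0,"ry": 0,"rz": 0},
    {"tx": 0,"ty": 0,"tz": -0.1,"rx": 0,"ry": 0,"rz": 0},
    {"tx": -0.002,"ty": -0.08,"tz": 0,"rx": 0,"ry": 0,"rz": 0},
    {"tx": -0.002,"ty": -0.08,"tz": 0,"rx": 0,"ry": 0,"rz": 0},
    {"tx": -0.004,"ty": -0.08,"tz": 0,"rx": 0,"ry": 0,"rz": 0},
    {"tx": -0.004,"ty": -0.083,"tz": 0,"rx": 0,"ry": 0,"rz": 0},
    {"tx": 0,"ty": 0,"tz": 0,"rx": 0,"ry": 0,"rz": 1},
    {"tx": 0,"ty": 0,"tz": 0,"rx": 0,"ry": 0,"rz": 1},
    {"tx": 0,"ty": 0,"tz": 0,"rx": 0,"ry": 0,"rz": 1},
    {"tx": 0,"ty": 0,"tz": 0,"rx": 0,"ry": 0,"rz": 1},
    {"tx": 0,"ty": 0,"tz": 0,"rx": 0,"ry": 0,"rz": 1},
    {"tx": 0,"ty": 0,"tz": 0,"rx": 0,"ry": 0,"rz": 0.6},
    {"tx": 0,"ty": 0,"tz": 0,"rx": 0,"ry": 0,"rz": 0},
  ],
  jaw=0,
)

```text
t: 24.5
position: [452.1, 60.9, 84.0]
tcp_rot: [3.141, -0.0, 1.124]
force: [-0.4, -0.7, 0.2]
grip_width: 87.7
grip_force: 0.0
```

Run:
```python
from h import *
go(451.3,60.8,13)
s=eyes.camera('scene');cv2.imwrite('pics/scene10.png',s[:,:,::-1]);im=eyes.camera('top');cv2.imwrite('pics/top10.png',im[:,:,::-1])
print(fit(im,'blue',(581,66,7),'top',None,14),fit(s,'blue',(581,66,7),'scene',None,25),iou(im,'charger',(448.6,54.4,-2.02),'top'))
```

```text
pos [452.1  60.9  84. ] yaw 1.124 tx ty tz total [-0.0011 -0.0018  0.1774]
(array([594.143,  63.1  ]), 0.0, 132) (array([604.24,  51.67]), 0.0, 236) (array([444.639,  66.131,  -1.707]), np.float64(-0.0))
```

move_arm(
  plan=[
    {"tx": -0.001,"ty": -0.002,"tz": 0.08,"rx": 0,"ry": 0,"rz": 0},
    {"tx": 0,"ty": 0,"tz": 0.06,"rx": 0,"ry": 0,"rz": 0},
    {"tx": 0,"ty": 0,"tz": 0.037,"rx": 0,"ry": 0,"rz": 0},
    {"tx": 0,"ty": 0,"tz": 0,"rx": 0,"ry": 0,"rz": 0},
  ],
)

```text
t: 25.1
position: [450.3, 60.9, 12.3]
tcp_rot: [-3.139, 0.001, 1.124]
force: [0.1, 0.4, 0.1]
grip_width: 87.8
grip_force: 0.0
```

move_arm(
  plan=[
    {"tx": 0,"ty": 0,"tz": 0,"rx": 0,"ry": 0,"rz": 0},
    {"tx": 0,"ty": 0,"tz": 0,"rx": 0,"ry": 0,"rz": 0},
    {"tx": 0,"ty": 0,"tz": 0,"rx": 0,"ry": 0,"rz": 0},
    {"tx": 0,"ty": 0,"tz": 0,"rx": 0,"ry": 0,"rz": 0},
    {"tx": 0,"ty": 0,"tz": 0,"rx": 0,"ry": 0,"rz": 0},
    {"tx": 0,"ty": 0,"tz": 0,"rx": 0,"ry": 0,"rz": 0},
    {"tx": 0,"ty": 0,"tz": 0,"rx": 0,"ry": 0,"rz": 0},
    {"tx": 0,"ty": 0,"tz": 0,"rx": 0,"ry": 0,"rz": 0},
  ],
  jaw=1,
  squeeze=15,
)

```text
t: 26.1
position: [451.1, 60.9, 13.1]
tcp_rot: [-3.141, -0.0, 1.123]
force: [-0.1, 0.2, 1.4]
grip_width: 28.0
grip_force: 15.0
```

move_arm(
  plan=[
    {"tx": 0,"ty": 0,"tz": -0.04,"rx": 0,"ry": 0,"rz": 0},
    {"tx": 0,"ty": 0,"tz": -0.06,"rx": 0,"ry": 0,"rz": 0},
    {"tx": 0,"ty": 0,"tz": -0.07,"rx": 0,"ry": 0,"rz": 0},
    {"tx": 0,"ty": 0,"tz": 0,"rx": 0,"ry": 0,"rz": -1},
    {"tx": 0,"ty": 0,"tz": 0,"rx": 0,"ry": 0,"rz": -1},
    {"tx": 0,"ty": 0,"tz": 0,"rx": 0,"ry": 0,"rz": -1},
    {"tx": 0,"ty": 0,"tz": 0,"rx": 0,"ry": 0,"rz": -1},
    {"tx": 0,"ty": 0,"tz": 0,"rx": 0,"ry": 0,"rz": -1},
    {"tx": 0,"ty": 0,"tz": 0,"rx": 0,"ry": 0,"rz": -0.6},
    {"tx": -0.032,"ty": 0.081,"tz": 0,"rx": 0,"ry": 0,"rz": 0},
    {"tx": -0.032,"ty": 0.081,"tz": 0,"rx": 0,"ry": 0,"rz": 0},
    {"tx": -0.032,"ty": 0.081,"tz": 0,"rx": 0,"ry": 0,"rz": 0},
    {"tx": -0.032,"ty": 0.081,"tz": 0,"rx": 0,"ry": 0,"rz": 0},
    {"tx": 0,"ty": 0,"tz": 0,"rx": 0,"ry": 0,"rz": 0},
    {"tx": 0,"ty": 0,"tz": 0,"rx": 0,"ry": 0,"rz": 0},
  ],
)

```text
t: 27.98
position: [579.4, 10.0, 80.6]
tcp_rot: [-3.139, -0.0, 1.571]
force: [0.2, -0.4, -0.9]
grip_width: 27.7
grip_force: 15.0
```

Run:
```python
from h import *
go(580.5,10,21)
s=eyes.camera('scene');c=pix('scene',[[580,20,40]])[0].astype(int)
cv2.imwrite('pics/s11.png',cv2.resize(s[c[0]-60:c[0]+60,c[1]-70:c[1]+80,::-1],None,fx=4.5,fy=4.5,interpolation=2))
```

```text
pos [579.4  10.   80.6] yaw 1.571 tx ty tz total [0.     0.0027 0.1489]
```

View pics/s11.png

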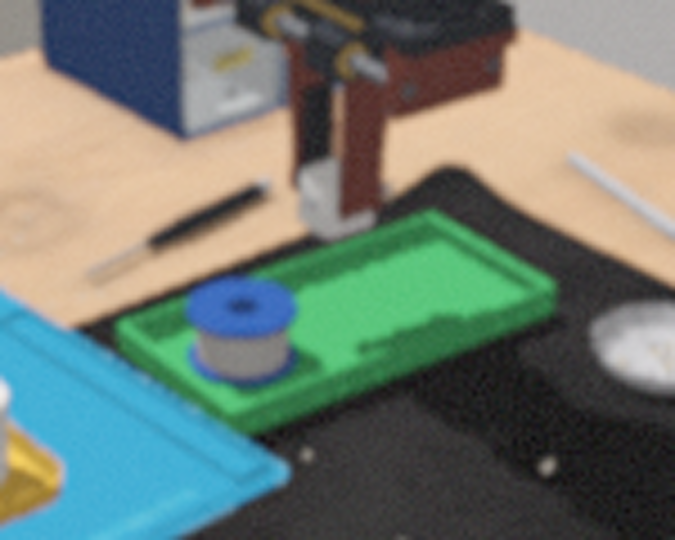

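move_arm(
  plan=[
    {"tx": 0,"ty": 0,"tz": 0.06,"rx": 0,"ry": 0,"rz": 0},
    {"tx": 0,"ty": 0,"tz": 0.05,"rx": 0,"ry": 0,"rz": 0},
    {"tx": 0,"ty": 0,"tz": 0.025,"rx": 0,"ry": 0,"rz": 0},
    {"tx": 0,"ty": 0,"tz": 0.01,"rx": 0,"ry": 0,"rz": 0},
    {"tx": 0,"ty": 0,"tz": 0.004,"rx": 0,"ry": 0,"rz": 0},
    {"tx": 0,"ty": 0,"tz": 0,"rx": 0,"ry": 0,"rz": 0},
    {"tx": 0,"ty": 0,"tz": 0,"rx": 0,"ry": 0,"rz": 0},
  ],
)

```text
t: 28.9
position: [581.2, 9.7, 22.0]
tcp_rot: [3.141, -0.0, 1.571]
force: [-0.2, 0.7, -1.2]
grip_width: 27.9
grip_force: 15.0
```

move_arm(
  plan=[
    {"tx": 0,"ty": 0,"tz": 0.004,"rx": 0,"ry": 0,"rz": 0},
    {"tx": 0,"ty": 0,"tz": 0,"rx": 0,"ry": 0,"rz": 0},
    {"tx": 0,"ty": 0,"tz": 0,"rx": 0,"ry": 0,"rz": 0},
  ],
)

```text
t: 29.28
position: [581.2, 9.7, 20.3]
tcp_rot: [3.141, -0.0, 1.571]
force: [0.1, -0.2, 4.5]
grip_width: 27.8
grip_force: 15.0
```

move_arm(
  plan=[
    {"tx": 0,"ty": 0,"tz": 0,"rx": 0,"ry": 0,"rz": 0},
    {"tx": 0,"ty": 0,"tz": 0,"rx": 0,"ry": 0,"rz": 0},
    {"tx": 0,"ty": 0,"tz": 0,"rx": 0,"ry": 0,"rz": 0},
    {"tx": 0,"ty": 0,"tz": 0,"rx": 0,"ry": 0,"rz": 0},
    {"tx": 0,"ty": 0,"tz": -0.06,"rx": 0,"ry": 0,"rz": 0},
    {"tx": 0,"ty": 0,"tz": -0.12,"rx": 0,"ry": 0,"rz": 0},
    {"tx": -0.086,"ty": -0.049,"tz": 0,"rx": 0,"ry": 0,"rz": 0},
    {"tx": -0.086,"ty": -0.049,"tz": 0,"rx": 0,"ry": 0,"rz": 0},
    {"tx": -0.086,"ty": -0.049,"tz": 0,"rx": 0,"ry": 0,"rz": 0},
    {"tx": -0.086,"ty": -0.049,"tz": 0,"rx": 0,"ry": 0,"rz": 0},
    {"tx": -0.086,"ty": -0.049,"tz": 0,"rx": 0,"ry": 0,"rz": 0},
    {"tx": -0.086,"ty": -0.049,"tz": 0,"rx": 0,"ry": 0,"rz": 0},
    {"tx": -0.086,"ty": -0.049,"tz": 0,"rx": 0,"ry": 0,"rz": 0},
    {"tx": -0.083,"ty": -0.049,"tz": 0,"rx": 0,"ry": 0,"rz": 0},
    {"tx": 0,"ty": 0,"tz": 0,"rx": 0,"ry": 0,"rz": 0},
    {"tx": 0,"ty": 0,"tz": 0,"rx": 0,"ry": 0,"rz": 0},
  ],
  jaw=0,
)

```text
t: 31.28
position: [424.2, -263.9, 91.8]
tcp_rot: [-3.142, -0.001, 1.571]
force: [1.0, -0.1, -0.0]
grip_width: 87.4
grip_force: 0.0
```

Run:
```python
from h import *
go(424.6,-264.5,13)
```

```text
pos [ 424.2 -263.9   91.8] yaw 1.571 tx ty tz total [-0.0015  0.0011  0.197 ]
```

move_arm(
  plan=[
    {"tx": -0.002,"ty": 0.001,"tz": 0.08,"rx": 0,"ry": 0,"rz": 0},
    {"tx": 0,"ty": 0,"tz": 0.07,"rx": 0,"ry": 0,"rz": 0},
    {"tx": 0,"ty": 0,"tz": 0.047,"rx": 0,"ry": 0,"rz": 0},
    {"tx": 0,"ty": 0,"tz": 0,"rx": 0,"ry": 0,"rz": 0},
    {"tx": 0,"ty": 0,"tz": 0,"rx": 0,"ry": 0,"rz": 0},
  ],
)

```text
t: 31.9
position: [425.2, -264.7, 13.5]
tcp_rot: [3.141, 0.0, 1.573]
force: [0.7, 0.3, -0.5]
grip_width: 87.4
grip_force: 0.0
```

move_arm(
  plan=[
    {"tx": 0,"ty": 0,"tz": 0,"rx": 0,"ry": 0,"rz": 0},
    {"tx": 0,"ty": 0,"tz": 0,"rx": 0,"ry": 0,"rz": 0},
    {"tx": 0,"ty": 0,"tz": 0,"rx": 0,"ry": 0,"rz": 0},
    {"tx": 0,"ty": 0,"tz": 0,"rx": 0,"ry": 0,"rz": 0},
    {"tx": 0,"ty": 0,"tz": 0,"rx": 0,"ry": 0,"rz": 0},
    {"tx": 0,"ty": 0,"tz": 0,"rx": 0,"ry": 0,"rz": 0},
  ],
  jaw=1,
  squeeze=20,
)

```text
t: 32.65
position: [424.7, -265.3, 13.3]
tcp_rot: [3.141, 0.0, 1.571]
force: [-0.1, 0.5, 5.2]
grip_width: 53.9
grip_force: 20.0
```

move_arm(
  plan=[
    {"tx": 0,"ty": 0,"tz": -0.03,"rx": 0,"ry": 0,"rz": 0},
    {"tx": 0,"ty": 0,"tz": -0.06,"rx": 0,"ry": 0,"rz": 0},
    {"tx": 0,"ty": 0,"tz": -0.08,"rx": 0,"ry": 0,"rz": 0},
    {"tx": 0.072,"ty": 0.056,"tz": 0,"rx": 0,"ry": 0,"rz": 0},
    {"tx": 0.072,"ty": 0.056,"tz": 0,"rx": 0,"ry": 0,"rz": 0},
    {"tx": 0.072,"ty": 0.056,"tz": 0,"rx": 0,"ry": 0,"rz": 0},
    {"tx": 0.072,"ty": 0.056,"tz": 0,"rx": 0,"ry": 0,"rz": 0},
    {"tx": 0.072,"ty": 0.056,"tz": 0,"rx": 0,"ry": 0,"rz": 0},
    {"tx": 0.072,"ty": 0.056,"tz": 0,"rx": 0,"ry": 0,"rz": 0},
    {"tx": 0.072,"ty": 0.054,"tz": 0,"rx": 0,"ry": 0,"rz": 0},
    {"tx": 0,"ty": 0,"tz": 0,"rx": 0,"ry": 0,"rz": 0},
    {"tx": 0,"ty": 0,"tz": 0,"rx": 0,"ry": 0,"rz": 0},
  ],
)

```text
t: 34.15
position: [579.7, -63.6, 81.1]
tcp_rot: [-3.141, 0.0, 1.572]
force: [-0.2, -0.0, -1.5]
grip_width: 53.5
grip_force: 20.0
```

Run:
```python
from h import *
go(580.5,-62,20.5)
s=eyes.camera('scene');c=pix('scene',[[580,0,40]])[0].astype(int)
cv2.imwrite('pics/s12.png',cv2.resize(s[c[0]-60:c[0]+60,c[1]-70:c[1]+80,::-1],None,fx=4.5,fy=4.5,interpolation=2))
```

```text
pos [579.7 -63.6  81.1] yaw 1.572 tx ty tz total [0.004  0.002  0.1516]
```

View pics/s12.png

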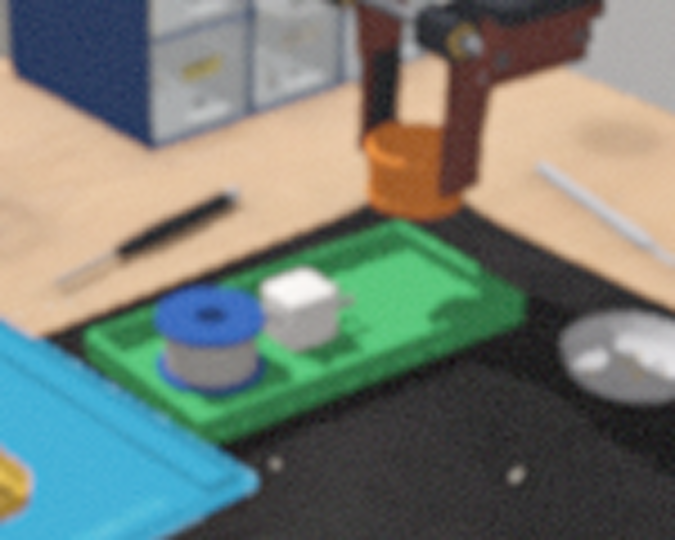

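Charger and spool sit flat in the green tray; the orange pot is held upright above its free end. Lower it.

move_arm(
  plan=[
    {"tx": 0.005,"ty": 0,"tz": 0.06,"rx": 0,"ry": 0,"rz": 0},
    {"tx": 0,"ty": 0,"tz": 0.05,"rx": 0,"ry": 0,"rz": 0},
    {"tx": 0,"ty": 0,"tz": 0.025,"rx": 0,"ry": 0,"rz": 0},
    {"tx": 0,"ty": 0,"tz": 0.01,"rx": 0,"ry": 0,"rz": 0},
    {"tx": 0,"ty": 0,"tz": 0.004,"rx": 0,"ry": 0,"rz": 0},
    {"tx": 0,"ty": 0,"tz": 0,"rx": 0,"ry": 0,"rz": 0},
    {"tx": 0,"ty": 0,"tz": 0,"rx": 0,"ry": 0,"rz": 0},
  ],
)

```text
t: 35.08
position: [580.0, -62.0, 22.5]
tcp_rot: [-3.141, 0.001, 1.571]
force: [-3.3, -2.0, 6.3]
grip_width: 53.1
grip_force: 20.0
```

move_arm(
  plan=[
    {"tx": 0,"ty": 0,"tz": 0.002,"rx": 0,"ry": 0,"rz": 0},
    {"tx": 0,"ty": 0,"tz": 0,"rx": 0,"ry": 0,"rz": 0},
    {"tx": 0,"ty": 0,"tz": 0,"rx": 0,"ry": 0,"rz": 0},
  ],
)

```text
t: 35.45
position: [580.0, -62.0, 22.4]
tcp_rot: [-3.141, 0.001, 1.572]
force: [-4.5, -0.7, 13.5]
grip_width: 53.7
grip_force: 20.0
```

move_arm(
  plan=[
    {"tx": 0,"ty": 0,"tz": -0.003,"rx": 0,"ry": 0,"rz": 0},
    {"tx": 0,"ty": 0,"tz": 0,"rx": 0,"ry": 0,"rz": 0},
  ],
)

```text
t: 35.7
position: [581.2, -61.7, 22.5]
tcp_rot: [3.14, 0.0, 1.571]
force: [-0.5, -0.7, 4.6]
grip_width: 53.7
grip_force: 20.0
```

move_arm(
  plan=[
    {"tx": 0,"ty": 0,"tz": 0,"rx": 0,"ry": 0,"rz": 0},
    {"tx": 0,"ty": 0,"tz": 0,"rx": 0,"ry": 0,"rz": 0},
    {"tx": 0,"ty": 0,"tz": 0,"rx": 0,"ry": 0,"rz": 0},
    {"tx": 0,"ty": 0,"tz": 0,"rx": 0,"ry": 0,"rz": 0},
    {"tx": 0,"ty": 0,"tz": -0.06,"rx": 0,"ry": 0,"rz": 0},
    {"tx": 0,"ty": 0,"tz": -0.12,"rx": 0,"ry": 0,"rz": 0},
    {"tx": -0.12,"ty": 0,"tz": -0.08,"rx": 0,"ry": 0,"rz": 0},
    {"tx": -0.12,"ty": 0,"tz": -0.08,"rx": 0,"ry": 0,"rz": 0},
    {"tx": -0.12,"ty": 0,"tz": 0,"rx": 0,"ry": 0,"rz": 0},
    {"tx": -0.12,"ty": 0,"tz": 0,"rx": 0,"ry": 0,"rz": 0},
    {"tx": -0.12,"ty": 0,"tz": 0,"rx": 0,"ry": 0,"rz": 0},
    {"tx": -0.12,"ty": 0,"tz": 0,"rx": 0,"ry": 0,"rz": 0},
    {"tx": 0,"ty": 0,"tz": 0,"rx": 0,"ry": 0,"rz": 0},
  ],
  jaw=0,
)

```text
t: 37.33
position: [580.4, -353.2, 157.6]
tcp_rot: [3.141, 0.001, 1.568]
force: [0.6, 0.8, 0.4]
grip_width: 88.1
grip_force: 0.0
```

Run:
```python
from h import *
im=eyes.camera('top');s=eyes.camera('scene')
for c,i in(('top',im),('scene',s)):
    for n,p,R in(('orange',(580,-62,7),25),('blue',(581,66,7),25),('red',(575.5,289,5),25),('white',(575,222,5),14)):
        try: print(c,n,fit(i,n,p,c,None,R if c=='top' else 25))
        except Exception as e: print(c,n,str(e)[:50])
print(fit(im,'green',(580,3,0),'top',1.57,60))
cv2.imwrite('pics/s13.png',np.hstack([cv2.resize(s[160:320,150:370,::-1],(440,320),interpolation=2),cv2.resize(im[170:270,190:380,::-1],None,fx=1.85,fy=3.2,interpolation=2)]))
```

```text
top orange (array([580.371, -62.194]), 0.0, 283)
top blue (array([580.87 ,  63.842]), 0.0, 290)
top red (array([575.35 , 288.106]), 0.0, 233)
top white (array([575.25 , 221.151]), 0.0, 160)
scene orange (array([585.808, -64.499]), 0.0, 410)
scene blue (array([604.237,  51.606]), 0.0, 236)
scene red (array([577.979, 288.637]), 0.0, 324)
scene white (array([568.093, 219.059]), 0.0, 646)
(array([579.614,   3.085,   1.564]), 0.04, 2782)
```

View pics/s13.png

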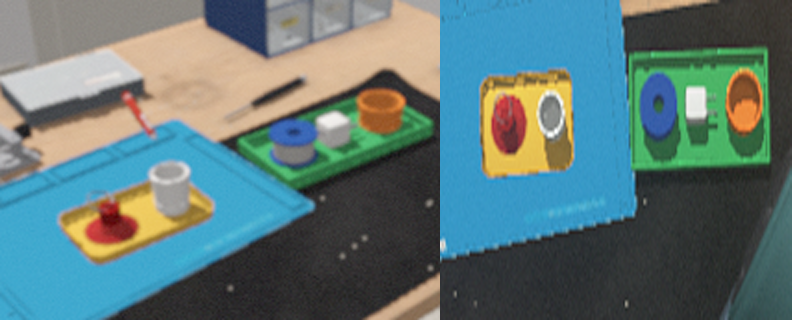

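Everything is upright in its tray: puller and white pot in yellow, and spool, charger and orange pot in green. The gripper is clear, so I'm handing in.

```bash
python3 -c "
from rig import env
print(env.sign_off())"
```

```text
the job is handed in; nothing more can be done
None
```

The job is handed in at about 37 s of the 112 s allowed: the red screen puller and white pot are in the yellow tray, and the orange pot, charger and blue solder spool are in the green tray. All stood upright in the last pictures, but the sign-off returned no verdict.

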